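Clamp a valve seat in the contour-measuring fixture

TASK

Get the turned valve seat ready for the contour tracer, by pushing with the fingertips only: push the seat along its channel until it is fully home in the V-shaped stop, and then push the toggle clamp's handle over past its dead point until it snaps into lock and the rubber pad presses on the seat. Do not pick up or tip the seat, and leave all the other things on the table where they are.

Things in the scene. Friction and masses are not known exactly. Their poses are not given: they have to be found in the camera images.
- fixture: Fixed steel plate, 100 mm (x) by 270 mm (y from -200 to +70), 15 mm thick; origin on the table, z up. On its centre line x = 0, from -y to +y: a channel open at the -y end (two rails 5 mm high, 56 mm apart, y -200 to -110), a V stop opening to -y (dark blocks 16 mm high), the clamp's two cheeks (y -32 to 42, up to 87 mm above the table), the clamp handle, pointing to +y.
- nest_home (a point): Where the centre of the seat lies when it is fully home in the V stop: 35 mm above the table, at y = -100 mm in the fixture frame. Axes as the fixture.
- seat_center (a point): Centre (half-way up) of the loose steel valve seat, about 0.35 kg, upright on the plate in the channel, 40 mm high: lower 18 mm a round flange 52 mm in diameter, above it a neck 34 mm in diameter. It starts 35 to 60 mm short of home, on the -y side, and slides towards +y of the fixture with 1 to 4 N; pushed low on the flange, above the rails, it does not tip.
- handle_hinge (a point): Centre of the clamp handle's hinge, 75 mm above the table, at y = 30 mm in the fixture frame. The hinge axis is the fixture's x axis.
- handle_end (a point): Middle of the free end of the clamp handle, 140 mm from the hinge. The handle is a straight bar in the fixture's y-z plane; its outer 80 mm are a round rubber grip, 18 mm in diameter. While open it rises steeply towards +y; locked it lies almost level, pointing to +y.
- clamp_handle (a joint): Angle of the clamp handle, rad. 0 = fully open, 60 degrees above level; grows as it is pushed to +y and down; 0.96 = at its stop in lock, 5 degrees above level. Starts open (0 to 0.1). Pushing takes up to about 10 N at the grip. Dead point at about 0.82: let go well before it, it springs back open; past it, it snaps to 0.96 by itself and stays.
- clamp_pad: Sprung rubber pad, 16 mm in diameter, at the end of the clamp's pressing arm (89 mm long, hinged 50 mm to -y of the handle hinge); origin at the middle of its pressing face. Open, the arm stands nearly upright, top about 165 mm above the table, pad up to 60 mm to -y of its hinge; it comes down to -y as the handle is pushed. In lock it presses on the seat's top with 2 to 5 N.
- spare_center (a point): Bystander: a bigger spare valve seat, loose, standing beside the fixture: 55 mm high, flange 52 mm, neck 42 mm; its centre.
- gauge_block_center (a point): Bystander: loose steel gauge block, 35 x 12 x 40 mm high, standing; its centre.
- plug_gauge_center (a point): Bystander: loose steel plug gauge, 24 mm in diameter, 55 mm high, standing; its centre.
- cup_center (a point): Bystander: loose white plastic cup, 72 mm in diameter, 80 mm high; its centre.
- driver_center (a point): Bystander: loose screwdriver with a black handle, lying; its middle.
- caliper_center (a point): Bystander: loose caliper, 200 mm long, lying; its middle.
- seat: The same loose valve seat: origin at the centre of its underside, its z axis is its axis of turning.
Things that resemble listed ones, but are neither listed nor needed, are in the scene too. What is shaped like the seat but pink, purple or yellow is not meant.

How it is judged:
On the way, in this order (a step that is already met when the one before it is completed fails the run):
1. the seat is fully home in the V stop while the clamp is still open (horizontal distance between seat_center and nest_home below 0.004 m and value of joint clamp_handle below 0.5 rad), for 0.2 s.
2. the clamp handle is over its dead point and in lock (value of joint clamp_handle above 0.9 rad), for 0.2 s.
At the end, for the whole second after the job is handed in: The clamp handle is in lock (joint above 0.9 rad), the seat's centre is within 4 mm of its home point in plan, the seat is upright (within 0.06 rad) and at rest, and the clamp's pad presses on it with more than 1 N (horizontal distance between seat_center and nest_home below 0.004 m and angle between seat's own z axis and vertical below 0.06 rad and value of joint clamp_handle above 0.9 rad and contact force between clamp_pad and seat above 1 N and linear speed of seat below 0.02 m/s); the robot touches nothing.
It fails at once if the seat is lifted (more than 6 mm) off the fixture (height (world z) of seat_center above 0.041 m).
It fails at once if the seat is tipped by more than 0.3 rad (angle between seat's own z axis and vertical above 0.3 rad).
It fails at once if one of the other things is lifted or moved by more than 20 mm (distance of any of spare_center, gauge_block_center, plug_gauge_center, cup_center, driver_center, caliper_center from where it was at the start of the episode above 0.02 m).
It also fails if it takes over 51 s, if anything falls off the work surface, if the arm or the gripper's body presses on something with over 40 N, if the wrist force passes 120 N, or if a joint passes its speed limit or range.

ROBOT

A 7-joint arm with a two-finger parallel gripper is mounted at the origin on the work surface. World frame = base frame: x ahead of the robot, y to its left, z up, the work surface at z = 0. Lengths are in m, angles in rad, forces in N, time in s.
With the tool pointing down it reaches from about 0.425 to 0.875 m from the base axis. Payload 8.4 kg.
Tool frame: the origin (TCP) lies at the very end of the fingers, on their centre line; the grasp point (between the pads) lies 19 mm behind it; z points along the fingers, y is the direction in which the jaws open and shut (so a half turn about z gives the same grasp; the last joint's range is limited). The gripper opens to 87 mm and grips with 3 to 60 N. Pads are 19 mm wide; open, the fingers measure 117 mm over their backs; the gripper's body (75 mm by 190 mm) begins 51 mm behind the grasp point.
Start: joints at [1.115, 0.333, 0.04, 1.465, -0.013, 1.343, -0.059], TCP at [0.227, -0.609, 0.192] pointing down, gripper open.
Joint ranges: [-2.58, 2.58], [-0.38, 2.09], [-1.3, 1.39], [0.25, 2.4], [-1.5, 4.64], [0.08, 2.09], [-2.65, 2.65]. Speed limits (rad/s): [2.22, 2.22, 2.79, 2.79, 3.14, 3.14, 3.14].

INTERFACE

Orientations are given as [roll, pitch, yaw] about the fixed x, y, z axes, in that order (R = Rz(yaw) Ry(pitch) Rx(roll)).
In Python, from cell import telemetry, read_camera, get_calibration, order gives the robot as it stands.
- The arm moves only by the tool carry_out, never from a script. Its argument "plan" is a list of rows, each an object with "twist": the turn, a rotation vector about the world's x, y, z in rad, a list of three; "linear": the shift along the world's x, y, z in mm, a list of three; "grip": the finger opening in mm, from 0 to 87. A call has 1 to 12 rows; each row is the pose to reach, as a shift and turn from the pose measured when the call began; what a row does not reach only later rows make up. A row lasts 1/12 s, in which the tool goes at most 41.7 mm and 7.16 degrees, less where a joint would pass 70% of its speed; a pose out of reach is approached as far as the arm can. A call with a gripper value outside its range is refused whole. The fingers move at their own pace and stop on an object; the grip force is fixed at half the most. Time passes only in rows, so rows that repeat a pose let the fingers close. It gives the time, the measured TCP pose, the force and the opening at its end, in the units of the state.
- telemetry.state(): the state, without advancing time (a new reading comes with each control period).
- read_camera(name): name is "side" or "top" or "wrist"; returns (picture, depth): 420x560x3 uint8, red, green, blue; 420x560 float32, m along the optical axis (not along the pixel's ray), 0 where there is no reading.
- get_calibration(name): a dict with "fx", "fy", "cx", "cy" (pixels), "D" ([k1, k2, p1, p2, k3] as OpenCV has them; the pictures are not rectified), "cam_to_world" (4x4, takes a point from camera to world coordinates). Camera axes: x right, y down, z forward; pixel columns grow to the right and rows downward; lengths in m; the calibration is good to about 2 mm. A picture is of the moment at which its call begins: read the wrist's pose just before it. get_calibration takes no time and is no camera call; for the wrist camera it gives the pose at the moment of the call.
- order.sign_off(): hands the job in, once; it reports no verdict.
The state is a dict: "clock": time; "joint_pos": joint angles; "qvel": joint speeds; "tau": joint torques, N m; "ee_pos": TCP position; "orientation": TCP orientation; "force": force on the tool from outside, world axes, zero at the start; "ft_torque": the same for the moment, N m; "grip_width": finger opening in m.
Only numpy, scipy, OpenCV 4.12 (cv2) and the standard library are available. Lean on these libraries where they do the work, as an engineer would, in place of code of your own. Each camera call takes 0.05 s, during which the arm holds its last target. There are 200 camera calls.

## Working session

There is one attempt and no reset: what is moved stays moved. The work goes in short steps, Python scripts to look and compute and a tool call to move; the robot and the scene stay as the last step left them, time stands still between calls to the robot, and variables do not carry over. Pictures are saved under pics/ and viewed, about 8 in all and at most 12, crops included, and the job is handed in when it is done.

Besides the shell and the picture viewer there is one more tool, called after "Request:" as a command line: name --argument value ..., lists and objects as JSON in quotes. carry_out: Moves the arm, as the interface text tells. Its arguments: {"type":"object","properties":{"plan":{"type":"array","items":{"type":"object","properties":{"twist":{"type":"array","items":{"type":"number"}},"linear":{"type":"array","items":{"type":"number"}},"grip":{"type":"number"}}}}},"required":["plan"]}

```bash
mkdir -p pics; cat > h.py <<'E'
import numpy as np, cv2
from cell import telemetry, read_camera, get_calibration, order
def snap(n,f):
    c=get_calibration(n); p,d=read_camera(n)
    cv2.imwrite('pics/'+f+'.png',p[:,:,::-1]); np.savez('pics/'+f+'.npz',p=p,d=d,T=c['cam_to_world'],K=[c['fx'],c['fy'],c['cx'],c['cy']],D=c['D'])
    return load(f)
def load(f):
    return dict(np.load('pics/'+f+'.npz'))
def rays(s,uv):
    K=s['K'];M=np.array([[K[0],0,K[2]],[0,K[1],K[3]],[0,0,1]])
    n=cv2.undistortPoints(np.array(uv,float).reshape(-1,1,2),M,s['D']).reshape(-1,2)
    return np.c_[n,np.ones(len(n))]@s['T'][:3,:3].T, s['T'][:3,3]
def plane(s,uv,z):
    r,o=rays(s,uv); return o+r*((z-o[2])/r[:,2])[:,None]
def pts(s,uv):
    uv=np.array(uv).reshape(-1,2).astype(int); r,o=rays(s,uv); return o+r*s['d'][uv[:,1],uv[:,0]][:,None]
E
python3 - <<'E'
from h import *
for n in('top','side'):
    s=snap(n,n+'0'); print(n,np.round(s['T'],3).tolist(),s['K'])
a=cv2.imread('pics/top0.png')
print(telemetry.state())
E
```

```text
top [[0.0, -0.991, 0.132, 0.432], [-1.0, 0.001, 0.008, -0.002], [-0.009, -0.132, -0.991, 1.243], [0.0, 0.0, 0.0, 1.0]] [409.77387319 409.77387319 283.63948485 206.36439334]
side [[0.969, -0.148, 0.198, 0.352], [-0.247, -0.563, 0.789, -0.936], [-0.006, -0.813, -0.582, 0.816], [0.0, 0.0, 0.0, 1.0]] [467.68736096 467.68736096 265.40100993 210.79035347]
{'clock': 0.1, 'joint_pos': array([ 1.1147975 ,  0.33382816,  0.03983251,  1.4661889 , -0.01341317,
        1.34331885, -0.05849262]), 'qvel': array([ 8.93854956e-04, -1.77593210e-03,  2.05863366e-04, -2.85359110e-03,
        5.34203515e-06, -1.84664913e-03, -3.52583943e-04]), 'tau': array([ 4.72123618e-03, -6.57809973e+01,  1.34053174e+00, -4.04711545e+01,
       -5.97308599e-02,  4.09708405e-02,  7.30370994e-05]), 'ee_pos': array([ 0.22686296, -0.60861168,  0.19165253]), 'orientation': array([-3.14011649e+00,  7.18298330e-05,  3.56826152e-01]), 'force': array([ 0.31845988, -0.21836382, -0.46388935]), 'ft_torque': array([-0.03196684,  0.026399  , -0.04096279]), 'grip_width': 0.08702537334616102}
```

View pics/top0.png

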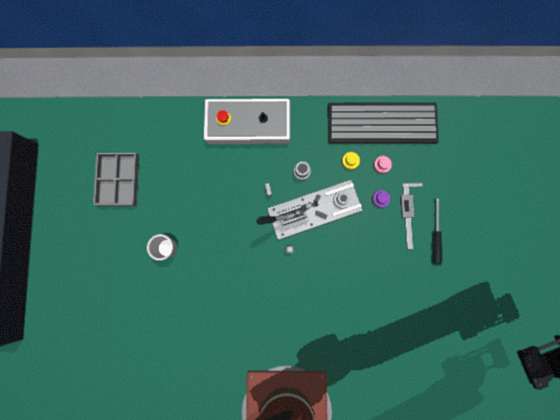

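View pics/side0.png

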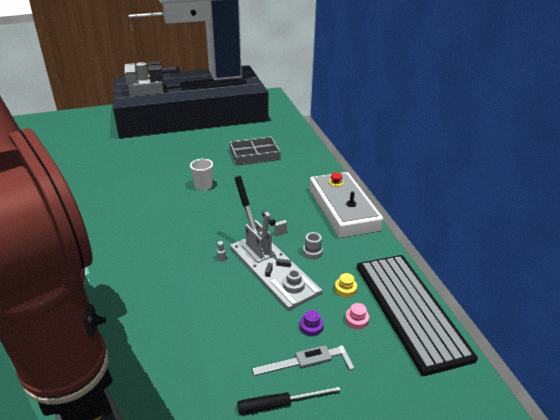

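The top view shows the fixture from about (270,220) to (362,195), the seat at (343,199), and the handle end near (262,220). The channel opens towards world -y. The side view agrees.

```bash
python3 - <<'E'
from h import *
s=load('top0')
g=np.stack(np.meshgrid(np.arange(560),np.arange(420)),-1).reshape(-1,2)
P=pts(s,g).reshape(420,560,3)
m=((P[:,:,2]>0.009)&(P[:,:,2]<0.024)).astype(np.uint8); m[:,:255]=0;m[:,375:]=0;m[:170]=0;m[250:]=0
hs=cv2.cvtColor(s['p'],cv2.COLOR_RGB2HSV)
m2=((hs[:,:,1]<70)&(hs[:,:,2]>110)).astype(np.uint8); m2[:,:255]=0;m2[:,375:]=0;m2[:178]=0;m2[245:]=0
for k in(m,m2):
    n,l,st,_=cv2.connectedComponentsWithStats(k); i=1+np.argmax(st[1:,4])
    ys,xs=np.where(l==i); q=plane(s,np.c_[xs,ys],0.015)
    print(len(xs),cv2.minAreaRect((q[:,:2]*1000).astype(np.float32)),[np.round(b) for b in cv2.boxPoints(cv2.minAreaRect((q[:,:2]*1000).astype(np.float32)))])
# heights
for lo,hi in((.045,.07),(.1,.25)):
    k=((P[:,:,2]>lo)&(P[:,:,2]<hi)).astype(np.uint8);k[:,:240]=0;k[:,380:]=0;k[:140]=0;k[260:]=0
    n,l,st,c=cv2.connectedComponentsWithStats(k)
    for i in range(1,n):
        if st[i,4]>5: q=P[l==i]; print(lo,st[i],c[i].round(),q.mean(0).round(3),q.min(0).round(3),q.max(0).round(3))
a=s['p'][140:260,240:400,::-1]; b=load('side0')['p'][160:320,200:340,::-1]
cv2.imwrite('pics/c.png',np.hstack([cv2.resize(a,(480,360),interpolation=2),cv2.resize(b,(315,360),interpolation=2)]))
E
```

```text
2108 ((587.0092163085938, -84.47616577148438), (100.0533447265625, 270.7190856933594), 19.048057556152344) [array([496.,  27.], dtype=float32), array([ 584., -229.], dtype=float32), array([ 678., -196.], dtype=float32), array([590.,  60.], dtype=float32)]
2764 ((587.4320678710938, -84.99659729003906), (103.56950378417969, 275.16595458984375), 19.051340103149414) [array([494.,  28.], dtype=float32), array([ 583., -232.], dtype=float32), array([ 681., -198.], dtype=float32), array([591.,  62.], dtype=float32)]
0.045 [295 162  15  14 158] [302. 168.] [ 0.704 -0.046  0.055] [ 0.684 -0.067  0.048] [ 0.723 -0.026  0.062]
0.045 [337 193  12  12 113] [343. 198.] [ 0.614 -0.165  0.054] [ 0.598 -0.181  0.045] [ 0.631 -0.149  0.06 ]
0.045 [288 211   7   8  31] [292. 214.] [ 0.565 -0.015  0.064] [ 0.555 -0.022  0.046] [ 0.576 -0.005  0.07 ]
0.045 [289 220   8   3   8] [292. 221.] [ 0.546 -0.018  0.06 ] [ 0.543 -0.028  0.047] [ 0.549 -0.007  0.069]
0.045 [287 247   5   5  20] [289. 249.] [ 0.466 -0.007  0.056] [ 0.46  -0.013  0.052] [ 0.472 -0.002  0.06 ]
0.1 [301 201  17  12  88] [309. 206.] [ 0.578 -0.06   0.151] [ 0.567 -0.082  0.1  ] [ 0.592 -0.041  0.167]
0.1 [256 216  27   9 154] [268. 220.] [0.54  0.049 0.164] [0.526 0.012 0.103] [0.556 0.078 0.203]
```

View pics/c.png

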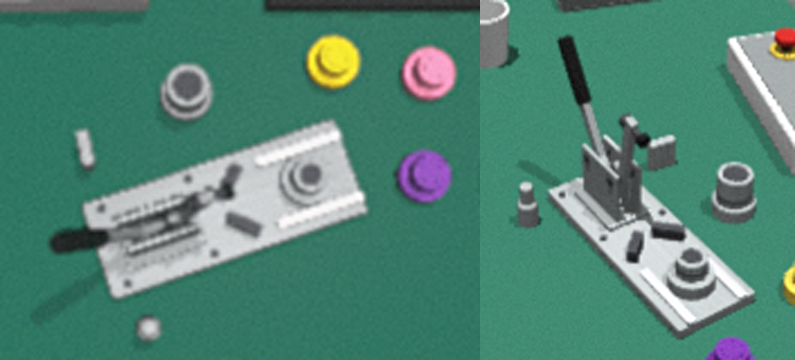

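The crop confirms the layout: channel to the right, cheeks in the middle, black grip to the left. The plate fit gives a yaw of 19.05° and an origin at about (566, -23) mm. The seat is at about fixture (-1, -150) mm. I'll go behind the seat with the fingers closed and the jaw axis along fixture x.

Request:
carry_out --plan '[{"linear":[38,35,0],"twist":[0,0,0.12],"grip":0},{"linear":[76,70,0],"twist":[0,0,0.24],"grip":0},{"linear":[108,101,0],"twist":[0,0,0.36],"grip":0},{"linear":[140,131,0],"twist":[0,0,0.48],"grip":0},{"linear":[172,161,0],"twist":[0,0,0.6],"grip":0},{"linear":[204,191,0],"twist":[0,0,0.72],"grip":0},{"linear":[236,220,0],"twist":[0,0,0.84],"grip":0},{"linear":[268,250,0],"twist":[0,0,0.96],"grip":0},{"linear":[300,280,0],"twist":[0,0,1.08],"grip":0},{"linear":[330,308,0],"twist":[0,0,1.2],"grip":0},{"linear":[355,331,0],"twist":[0,0,1.31],"grip":0},{"linear":[375,350,0],"twist":[0,0,1.4],"grip":0}]'

```text
clock: 1.1
ee_pos: [0.5932, -0.266, 0.1914]
orientation: [-3.14, -0.0, 1.762]
force: [1.4, -0.9, 0.6]
grip_width: 0.0153
```

Request:
carry_out --plan '[{"linear":[20,15,-20],"twist":[0,0,0.07],"grip":0},{"linear":[43,39,-45],"twist":[0,0,0.141],"grip":0},{"linear":[43,39,-70],"twist":[0,0,0.141],"grip":0},{"linear":[43,39,-70],"twist":[0,0,0.141],"grip":0}]'

```text
clock: 1.43
ee_pos: [0.6344, -0.2234, 0.1151]
orientation: [-3.134, -0.007, 1.908]
force: [0.3, -0.0, -0.5]
grip_width: 0.0009
```

```bash
python3 - <<'E'
from h import *
t=telemetry.state();print(t['ee_pos'],t['orientation'],t['force'],t['grip_width'])
s=snap('wrist','w0');print(s['T'].round(3).tolist())
E
```

```text
[ 0.63436321 -0.22336267  0.11510289] [-3.13378555 -0.00652413  1.90783533] [ 0.31119632 -0.01592341 -0.5422446 ] 0.000916692155587504
[[0.944, 0.318, 0.091, 0.61], [0.33, -0.9, -0.284, -0.145], [-0.009, 0.298, -0.954, 0.309], [0.0, 0.0, 0.0, 1.0]]
```

View pics/w0.png

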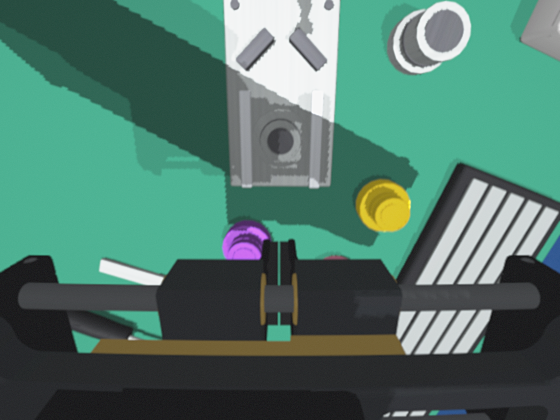

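The wrist view shows the plate's open end at row 186 (columns 231 to 330), the seat's bore at (281,140), and the fingers at column 280. I'm centred behind the seat. I'll refine the fixture axis from this image.

```bash
python3 - <<'E'
from h import *
s=load('w0')
print(plane(s,[[231,186],[330,186],[224,20],[341,20]],.015).round(4)); 
g=np.stack(np.meshgrid(np.arange(225,340),np.arange(70,190)),-1).reshape(-1,2);P=pts(s,g)
for lo,hi in((.05,.06),(.03,.036),(.018,.022)):
    k=(P[:,2]>lo)&(P[:,2]<hi)&(P[:,1]>-.25);q=P[k]
    print(lo,k.sum(),q.mean(0).round(4), cv2.minEnclosingCircle((q[:,:2]*1000).astype(np.float32)))
yd=np.array([-.3264,.9452]);xd=np.array([.9452,.3264])
h=P[(P[:,2]>.03)&(P[:,2]<.06)][:,:2]-[.566,-.0233]; print((h@xd).min(),(h@xd).max(),(h@yd).min(),(h@yd).max())
E
```

```text
[[ 0.5862 -0.2305  0.015 ]
 [ 0.6798 -0.1975  0.015 ]
 [ 0.5372 -0.0898  0.015 ]
 [ 0.6333 -0.0563  0.015 ]]
0.05 1321 [ 0.6168 -0.1676  0.0561] ((616.8121337890625, -167.844482421875), 16.914539337158203)
0.03 1237 [ 0.6161 -0.1655  0.0339] ((616.8867797851562, -167.83035278320312), 25.903337478637695)
0.018 2017 [ 0.6174 -0.1687  0.0207] ((613.6283569335938, -164.80715942382812), 65.06169128417969)
-0.02467449145498829 0.026528710118997875 -0.17876494983668942 -0.12750534233165947
```

Request:
carry_out --plan '[{"linear":[6,-14,0],"twist":[0,0,-0.005],"grip":0},{"linear":[6,-14,-20],"twist":[0,0,-0.005],"grip":0},{"linear":[6,-14,-45],"twist":[0,0,-0.005],"grip":0},{"linear":[6,-14,-70],"twist":[0,0,-0.005],"grip":0},{"linear":[6,-14,-85],"twist":[0,0,-0.005],"grip":0},{"linear":[6,-14,-91],"twist":[0,0,-0.005],"grip":0},{"linear":[6,-14,-91],"twist":[0,0,-0.005],"grip":0},{"linear":[6,-14,-91],"twist":[0,0,-0.005],"grip":0}]'

```text
clock: 2.15
ee_pos: [0.641, -0.241, 0.0288]
orientation: [-3.136, -0.003, 1.898]
force: [-0.3, -0.3, 0.5]
grip_width: 0.0012
```

Request:
carry_out --plan '[{"linear":[-3,9,-4],"twist":[0,0,0.004],"grip":0},{"linear":[-7,20,-4],"twist":[0,0,0.004],"grip":0},{"linear":[-10,30,-4],"twist":[0,0,0.004],"grip":0},{"linear":[-12,36,-4],"twist":[0,0,0.004],"grip":0},{"linear":[-14,42,-4],"twist":[0,0,0.004],"grip":0},{"linear":[-16,48,-4],"twist":[0,0,0.004],"grip":0},{"linear":[-17,52,-4],"twist":[0,0,0.004],"grip":0},{"linear":[-18,55,-4],"twist":[0,0,0.004],"grip":0},{"linear":[-18,55,-4],"twist":[0,0,0.004],"grip":0}]'

```text
clock: 2.9
ee_pos: [0.6234, -0.1857, 0.0254]
orientation: [-3.137, -0.002, 1.902]
force: [-0.9, 0.8, 5.7]
grip_width: 0.0004
```

```bash
cat >> h.py <<'E'
def seat(f):
    s=snap('wrist',f);t=telemetry.state()
    yd=np.array([-.3264,.9452]);xd=np.array([.9452,.3264]);o=np.array([.633,-.214])+.2*yd
    g=np.stack(np.meshgrid(np.arange(200,360),np.arange(20,220)),-1).reshape(-1,2);P=pts(s,g)
    q=P[(P[:,2]>.051)&(P[:,2]<.061)&(abs((P[:,:2]-o)@xd)<.025)&((P[:,:2]-o)@yd<-.085)][:,:2]
    c,r=cv2.minEnclosingCircle((q*1000).astype(np.float32)); c=np.array(c)/1000-o; e=t['ee_pos'][:2]-o
    print('seat xy',c@xd,c@yd,'r',r,'mean',(q.mean(0)-o)@yd,'tcp',e@xd,e@yd,t['ee_pos'],t['force'],t['orientation'])
E
python3 -c "
from h import *
seat('w1')"
```

```text
seat xy -6.966347656246763e-05 -0.14769965711669925 r 16.45836067199707 mean -0.14162909193282952 tcp 0.00012847911147980534 -0.1700579062551462 [ 0.62335168 -0.18566644  0.0253761 ] [-1.37722566  1.11809809  5.96680626] [-3.13681396e+00 -2.47125052e-03  1.90245470e+00]
```

View pics/w1.png

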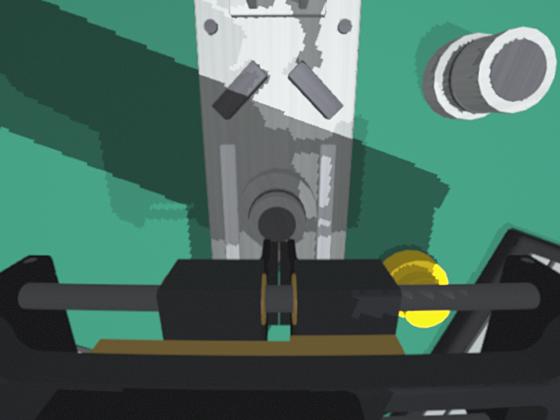

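```bash
cat >> h.py <<'E'
def flange(f):
    s=load(f); yd=np.array([-.3264,.9452]);xd=np.array([.9452,.3264]);o=np.array([.633,-.214])+.2*yd
    g=np.stack(np.meshgrid(np.arange(200,360),np.arange(20,235)),-1).reshape(-1,2);P=pts(s,g)
    for lo,hi,r in((.031,.037,.026),(.053,.060,.017)):
        q=P[(P[:,2]>lo)&(P[:,2]<hi)][:,:2]-o; q=q[(abs(q@xd)<.03)&(q@yd<-.06)]
        print(lo,len(q),'x',(q@xd).min(),(q@xd).max(),'front-r',np.sort(q@yd)[-3]-r)
E
python3 -c "
from h import *
flange('w0');flange('w1')"
```

```text
0.031 2119 x -0.029884789431340708 0.029987969815452136 front-r -0.08701171690823001
0.053 1320 x -0.017129887849099686 0.016101323499263503 front-r -0.15184914885223638
0.031 3641 x -0.02996761002487053 0.029996232268114847 front-r -0.08678381113992285
0.053 1896 x -0.01673946811098211 0.01647827345622757 front-r -0.15119600418443996
```

```bash
python3 - <<'E'
from h import *
yd=np.array([-.3264,.9452]);xd=np.array([.9452,.3264]);o=np.array([.633,-.214])+.2*yd
s=load('w1');t=telemetry.state()
for (u,v,z) in((281,168,.033),(228,145,.02),(328,145,.02),(276,190,.055),(210,26,.015)):
    p=plane(s,[[u,v]],z)[0];print(u,v,(p[:2]-o)@xd,(p[:2]-o)@yd,pts(s,[[u,v]])[0][2])
K=s['K'];M=np.array([[K[0],0,K[2]],[0,K[1],K[3]],[0,0,1]]);Ti=np.linalg.inv(s['T'])
for dy in(-.01,0,.01):
  X=np.r_[t['ee_pos']+np.r_[yd*dy,0],1]
  print(cv2.projectPoints((Ti@X)[:3].reshape(1,1,3),np.zeros(3),np.zeros(3),M,s['D'])[0].ravel())
for v in range(160,262,6):
  p=pts(s,[[281,v],[270,v]]); print(v,[( round(float((q[:2]-o)@yd),4),round(float(q[2]),4)) for q in p])
E
```

```text
281 168 0.002550872591236736 -0.12245949901433771 0.015880264358342416
228 145 -0.032019706413132544 -0.10971477166468857 0.021055387566242256
328 145 0.03317959461694965 -0.10974426369192691 0.020661355425418554
276 190 -0.0002909350159815763 -0.13073961060653103 0.04342396418791811
210 26 -0.04053490470560871 -0.038502922342944876 0.01889073873444813
[277.42166899 246.86590517]
[277.38946797 233.77139273]
[277.35650134 220.27742996]
160 [(-0.1201, 0.017), (-0.1203, 0.016)]
166 [(-0.1245, 0.015), (-0.1245, 0.015)]
172 [(-0.1258, 0.0289), (-0.1255, 0.0303)]
178 [(-0.1284, 0.0348), (-0.1286, 0.034)]
184 [(-0.1326, 0.0334), (-0.1323, 0.0344)]
190 [(-0.1338, 0.0435), (-0.1341, 0.0426)]
196 [(-0.1345, 0.0541), (-0.1352, 0.0517)]
202 [(-0.1374, 0.0562), (-0.1375, 0.0558)]
208 [(-0.1406, 0.0573), (-0.141, 0.0563)]
214 [(-0.1447, 0.0559), (-0.1449, 0.0552)]
220 [(-0.1483, 0.056), (-0.1483, 0.056)]
226 [(-0.1521, 0.0559), (-0.1516, 0.0571)]
232 [(-0.1559, 0.0558), (-0.1557, 0.0563)]
238 [(-0.1593, 0.0565), (-0.1596, 0.0559)]
244 [(-0.1614, 0.0603), (-0.161, 0.0612)]
250 [(-0.1614, 0.0681), (-0.1616, 0.0677)]
256 [(-0.1616, 0.0748), (-0.1611, 0.0757)]
```

```bash
python3 - <<'E'
from h import *
yd=np.array([-.3264,.9452]);xd=np.array([.9452,.3264])
for f,e in(('w0',[.6344,-.2234,.1151]),('w1',[.6234,-.1857,.0254])):
  s=load(f)
  for u in (268,273,287,293):
    print(f,u,[(v,)+tuple(np.round([(q[:2]-e[:2])@xd*1e3,(q[:2]-e[:2])@yd*1e3,(q[2]-e[2])*1e3],0)) for v in range(228,272,5) for q in [pts(s,[[u,v]])[0]]])
a=cv2.resize(load('w1')['p'][150:270,200:360,::-1],(400,300),interpolation=2);b=cv2.resize(load('w0')['p'][150:270,200:360,::-1],(400,300),interpolation=2)
cv2.imwrite('pics/c2.png',np.hstack([b,a]))
s=snap('side','s1'); cv2.imwrite('pics/c3.png',cv2.resize(s['p'][180:330,180:360,::-1],(720,600),interpolation=2))
E
```

```text
w0 268 [(228, np.float64(-12.0), np.float64(-42.0), np.float64(-114.0)), (233, np.float64(-11.0), np.float64(-44.0), np.float64(-106.0)), (238, np.float64(-11.0), np.float64(-46.0), np.float64(-96.0)), (243, np.float64(-5.0), np.float64(11.0), np.float64(38.0)), (248, np.float64(-5.0), np.float64(10.0), np.float64(44.0)), (253, np.float64(-4.0), np.float64(10.0), np.float64(49.0)), (258, np.float64(-4.0), np.float64(10.0), np.float64(54.0)), (263, np.float64(-4.0), np.float64(9.0), np.float64(58.0)), (268, np.float64(-4.0), np.float64(9.0), np.float64(63.0))]
w0 273 [(228, np.float64(-6.0), np.float64(-42.0), np.float64(-115.0)), (233, np.float64(-6.0), np.float64(-48.0), np.float64(-115.0)), (238, np.float64(-6.0), np.float64(-54.0), np.float64(-115.0)), (243, np.float64(-2.0), np.float64(9.0), np.float64(34.0)), (248, np.float64(-2.0), np.float64(9.0), np.float64(40.0)), (253, np.float64(-2.0), np.float64(9.0), np.float64(47.0)), (258, np.float64(-2.0), np.float64(9.0), np.float64(53.0)), (263, np.float64(-2.0), np.float64(9.0), np.float64(58.0)), (268, np.float64(-1.0), np.float64
[... 2634 characters left out ...]
p.float64(9.0), np.float64(52.0)), (263, np.float64(5.0), np.float64(9.0), np.float64(57.0)), (268, np.float64(5.0), np.float64(9.0), np.float64(62.0))]
w1 293 [(228, np.float64(9.0), np.float64(17.0), np.float64(32.0)), (233, np.float64(9.0), np.float64(13.0), np.float64(30.0)), (238, np.float64(9.0), np.float64(11.0), np.float64(31.0)), (243, np.float64(9.0), np.float64(11.0), np.float64(38.0)), (248, np.float64(9.0), np.float64(10.0), np.float64(43.0)), (253, np.float64(9.0), np.float64(11.0), np.float64(50.0)), (258, np.float64(8.0), np.float64(10.0), np.float64(55.0)), (263, np.float64(8.0), np.float64(10.0), np.float64(59.0)), (268, np.float64(8.0), np.float64(10.0), np.float64(65.0))]
```

View pics/c3.png

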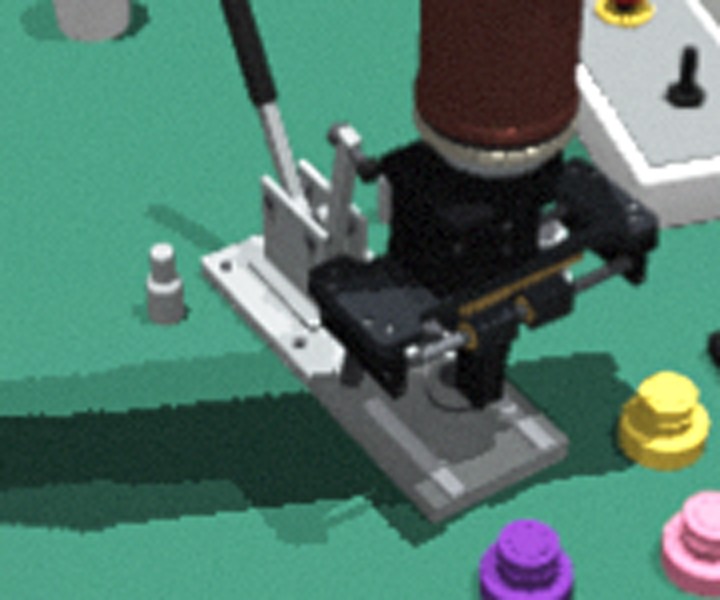

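The side crop shows the fingertip at about crop (485,400), apparently on top of the seat rather than behind the flange. That conflicts with the reported TCP z of 0.025. I'll check it with the side depth.

```bash
python3 - <<'E'
from h import *
yd=np.array([-.3264,.9452]);xd=np.array([.9452,.3264]);o=np.array([.633,-.214])+.2*yd
s=load('s1')
for u in(297,301,304):
  for v in range(262,290,2):
    q=pts(s,[[u,v]])[0];print(u,v,s['p'][v,u],np.round([(q[:2]-o)@xd*1e3,(q[:2]-o)@yd*1e3,q[2]*1e3],0))
E
```

```text
297 262 [84 69 39] [ -36. -201.  145.]
297 264 [75 70 62] [ -37. -203.  141.]
297 266 [94 78 47] [ -36. -201.  134.]
297 268 [ 9 12  8] [ -16. -176.   99.]
297 270 [4 6 4] [ -15. -175.   91.]
297 272 [18 17 18] [ -13. -173.   83.]
297 274 [10 14 13] [ -11. -171.   74.]
297 276 [ 5  9 13] [ -11. -172.   68.]
297 278 [14 11 14] [ -12. -173.   63.]
297 280 [40 46 43] [  -7. -167.   49.]
297 282 [58 61 63] [  -5. -165.   40.]
297 284 [88 93 92] [  -6. -166.   35.]
297 286 [83 87 87] [  -7. -168.   31.]
297 288 [80 85 84] [ -11. -173.   31.]
301 262 [37 41 44] [ -29. -206.  146.]
301 264 [22 24 27] [ -30. -208.  142.]
301 266 [20 21 28] [ -31. -208.  136.]
301 268 [17 20 22] [  -8. -180.   98.]
301 270 [20 20 22] [  -8. -181.   92.]
301 272 [25 23 27] [  -7. -180.   84.]
301 274 [25 23 24] [  -6. -179.   78.]
301 276 [20 19 20] [  -5. -178.   70.]
301 278 [14 14 19] [  -5. -179.   64.]
301 280 [27 28 30] [  -6. -181.   60.]
301 282 [79 83 82] [   7. -165.   34.]
301 284 [78 81 81] [   2. -172.   36.]
301 286 [82 86 89] [   1. -173.   30.]
301 288 [86 89 90] [   1. -174.   25.]
304 262 [26 27 30] [ -22. -208.  143.]
304 264 [25 28 31] [ -22. -207.  137.]
304 266 [18 19 18] [ -22. -208.  132.]
304 268 [19 19 19] [   2. -179.   92.]
304 270 [19 19 21] [   2. -180.   86.]
304 272 [14 18 18] [   3. -179.   79.]
304 274 [6 4 9] [   1. -181.   75.]
304 276 [12 12 15] [   3. -180.   67.]
304 278 [13 14 10] [   3. -180.   61.]
304 280 [82 84 84] [  19. -161.   31.]
304 282 [100 103 105] [  14. -168.   32.]
304 284 [ 92 100  98] [  14. -168.   26.]
304 286 [79 84 84] [  14. -169.   20.]
304 288 [117 121 122] [  12. -171.   16.]
```

View pics/c2.png

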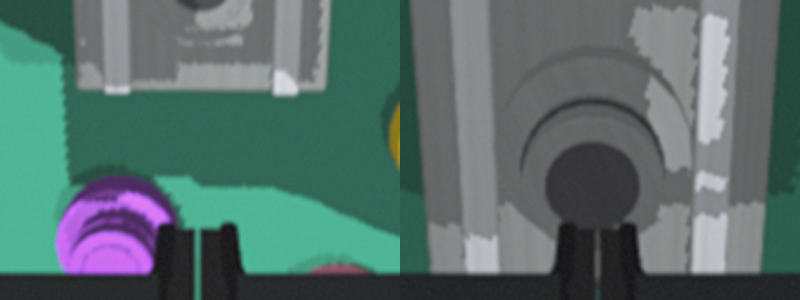

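Both cameras agree: the real fingertip ends about 30 mm above the reported TCP. It was resting lightly on the back of the seat's rim, and the seat hasn't moved. I'll lift off and lean the tool back about 17°, so the wrist camera stays clear of the clamp arm. Then I'll come down behind the flange allowing for the 30 mm offset.

Request:
carry_out --plan '[{"linear":[0,0,15],"twist":[0,0,0],"grip":0},{"linear":[0,0,40],"twist":[0,0,0],"grip":0},{"linear":[1,-5,45],"twist":[0.09,0.03,0],"grip":0},{"linear":[3,-10,45],"twist":[0.18,0.062,0],"grip":0},{"linear":[5,-15,45],"twist":[0.284,0.098,0],"grip":0},{"linear":[5,-15,45],"twist":[0.284,0.098,0],"grip":0},{"linear":[5,-15,45],"twist":[0.284,0.098,0],"grip":0}]'

```text
clock: 3.58
ee_pos: [0.6272, -0.2038, 0.0674]
orientation: [-3.133, -0.306, 1.896]
force: [-0.3, 1.4, -0.7]
grip_width: 0.0005
```

```bash
python3 - <<'E'
from h import *
from scipy.spatial.transform import Rotation as R
yd=np.array([-.3264,.9452]);xd=np.array([.9452,.3264]);o=np.array([.633,-.214])+.2*yd
t=telemetry.state();A=R.from_euler('xyz',t['orientation']).as_matrix();tip=t['ee_pos']-.03*A[:,2]
print(t['ee_pos'],t['force'],A[:,2],'tip',(tip[:2]-o)@xd,(tip[:2]-o)@yd,tip[2])
s=snap('wrist','w2');print((s['T'][:2,3]-o)@yd,s['T'][2,3])
g=np.stack(np.meshgrid(np.arange(200,360),np.arange(20,235)),-1).reshape(-1,2);P=pts(s,g)
q=P[(P[:,2]>.053)&(P[:,2]<.060)][:,:2]-o;q=q[abs(q@xd)<.03];print('neck',np.sort(q@yd)[-3]-.017,np.sort(q@yd)[3]+.017)
# lowest finger points in side view
s=snap('side','s2');g=np.stack(np.meshgrid(np.arange(240,360),np.arange(200,330)),-1).reshape(-1,2);P=pts(s,g)
c=s['p'][g[:,1],g[:,0]].max(1);f=np.c_[(P[:,:2]-o)@xd,(P[:,:2]-o)@yd,P[:,2]]
k=(c<35)&(abs(f[:,0])<.02)&(abs(f[:,1]+.2)<.04)&(P[:,2]>.05);q=f[k];i=np.argsort(q[:,2])[:6];print(q[i].round(3))
E
```

```text
[ 0.62719601 -0.20378463  0.06737621] [-0.34651192  1.35861524 -0.71035973] [-0.10413091  0.28293998 -0.95346826] tip -0.0019694414174384334 -0.19748070517945893 0.09598025764942042
-0.16688770732864538 0.27687651621534926
neck -0.04786759207591402 -0.15062438264602518
[[ 0.002 -0.205  0.097]
 [-0.007 -0.205  0.099]
 [-0.011 -0.203  0.099]
 [-0.002 -0.206  0.099]
 [-0.005 -0.206  0.101]
 [-0.012 -0.201  0.101]]
```

Request:
carry_out --plan '[{"linear":[2,0,-20],"twist":[0,0,0],"grip":0},{"linear":[2,0,-45],"twist":[0,0,0],"grip":0},{"linear":[2,0,-60],"twist":[0,0,0],"grip":0},{"linear":[2,0,-68],"twist":[0,0,0],"grip":0},{"linear":[2,0,-71],"twist":[0,0,0],"grip":0},{"linear":[2,0,-71],"twist":[0,0,0],"grip":0},{"linear":[2,0,-71],"twist":[0,0,0],"grip":0}]'

```text
clock: 4.27
ee_pos: [0.6309, -0.1999, 0.0]
orientation: [-3.138, -0.303, 1.903]
force: [0.9, -0.4, -0.8]
grip_width: 0.0006
```

```bash
cat >> h.py <<'E'
from scipy.spatial.transform import Rotation as R
yd=np.array([-.3264,.9452]);xd=np.array([.9452,.3264]);o=np.array([.633,-.214])+.2*yd
def tip():
    t=telemetry.state();A=R.from_euler('xyz',t['orientation']).as_matrix();p=t['ee_pos']-.03*A[:,2]
    print('tip',(p[:2]-o)@xd,(p[:2]-o)@yd,p[2],'F',t['force']@np.r_[xd,0],t['force']@np.r_[yd,0],t['force'][2],t['orientation'],t['clock'])
def seatside(f):
    s=snap('wrist',f);g=np.stack(np.meshgrid(np.arange(200,360),np.arange(20,235)),-1).reshape(-1,2);P=pts(s,g)
    q=P[(P[:,2]>.053)&(P[:,2]<.060)][:,:2]-o;q=q[(abs(q@xd)<.019)&(q@yd<-.075)];y=np.sort(q@yd);print('neck y from front/back',y[3:-3][-1]-.017,y[3]+.017,'x',(q@xd).mean(),len(q))
E
python3 -c "
from h import *
tip();seatside('w3')"
```

```text
tip 0.0027837362569108834 -0.19494028750701048 0.02864842664849672 F 0.7365388828082682 -0.6555050826154036 -0.7574909959508673 [-3.13761545 -0.30321914  1.9030785 ] 4.2667
neck y from front/back -0.1515869939563106 -0.1508393953919313 x -5.6558375251597214e-05 3370
```

Request:
carry_out --plan '[{"linear":[-2,-1,-5],"twist":[0,0,0],"grip":0},{"linear":[-2,-1,-6],"twist":[0,0,0],"grip":0},{"linear":[-2,-1,-6],"twist":[0,0,0],"grip":0},{"linear":[-2,-1,-6],"twist":[0,0,0],"grip":0}]'

```text
clock: 4.65
ee_pos: [0.6291, -0.2012, -0.0057]
orientation: [-3.138, -0.303, 1.903]
force: [-0.0, -0.4, 0.4]
grip_width: 0.0004
```

```bash
python3 -c "
from h import *
tip()
s=snap('side','s3');g=np.stack(np.meshgrid(np.arange(240,360),np.arange(200,330)),-1).reshape(-1,2);P=pts(s,g)
c=s['p'][g[:,1],g[:,0]].max(1);f=np.c_[(P[:,:2]-o)@xd,(P[:,:2]-o)@yd,P[:,2]]
k=(c<35)&(abs(f[:,0])<.02)&(abs(f[:,1]+.2)<.03)&(P[:,2]>.005);q=f[k];i=np.argsort(q[:,2])[:6];print(q[i].round(3))
"
```

```text
tip 0.0005672630276267396 -0.19555827547913102 0.022932757500335983 F -0.1653163863372562 -0.3829983721162768 0.4385572722850401 [-3.13792728 -0.30283151  1.90280795] 4.65
[[-0.011 -0.204  0.024]
 [-0.009 -0.206  0.024]
 [ 0.003 -0.206  0.024]
 [-0.    -0.206  0.026]
 [-0.011 -0.205  0.028]
 [-0.012 -0.19   0.029]]
```

The tip is now at flange height behind the seat. Pushing.

Request:
carry_out --plan '[{"linear":[-2,5,0],"twist":[0,0,0],"grip":0},{"linear":[-3,8,0],"twist":[0,0,0],"grip":0},{"linear":[-4,12,0],"twist":[0,0,0],"grip":0},{"linear":[-5,15,0],"twist":[0,0,0],"grip":0},{"linear":[-6,18,0],"twist":[0,0,0],"grip":0},{"linear":[-7,21,0],"twist":[0,0,0],"grip":0},{"linear":[-8,24,0],"twist":[0,0,0],"grip":0},{"linear":[-9,27,0],"twist":[0,0,0],"grip":0},{"linear":[-10,30,0],"twist":[0,0,0],"grip":0},{"linear":[-11,33,0],"twist":[0,0,0],"grip":0},{"linear":[-12,36,0],"twist":[0,0,0],"grip":0},{"linear":[-12,36,0],"twist":[0,0,0],"grip":0}]'

```text
clock: 5.7
ee_pos: [0.6169, -0.1641, -0.0056]
orientation: [-3.138, -0.303, 1.904]
force: [1.0, -1.3, -1.0]
grip_width: 0.0005
```

```bash
python3 -c "
from h import *
tip();seatside('w4')"
```

```text
tip 0.0012102022793778339 -0.15655349315150624 0.023043720359953244 F 0.49259956390304255 -1.5878276855541822 -1.0071949060831074 [-3.13801735 -0.30346216  1.90368332] 5.7
neck y from front/back -0.12316482967250073 -0.12166758467770532 x 0.0016866086333694487 3582
```

Request:
carry_out --plan '[{"linear":[-1,3,0],"twist":[0,0,0],"grip":0},{"linear":[-2,6,0],"twist":[0,0,0],"grip":0},{"linear":[-3,9,0],"twist":[0,0,0],"grip":0},{"linear":[-4,12,0],"twist":[0,0,0],"grip":0},{"linear":[-5,14,0],"twist":[0,0,0],"grip":0},{"linear":[-6,16,0],"twist":[0,0,0],"grip":0},{"linear":[-7,18,0],"twist":[0,0,0],"grip":0},{"linear":[-7,19,0],"twist":[0,0,0],"grip":0},{"linear":[-7,20,0],"twist":[0,0,0],"grip":0},{"linear":[-7,20,0],"twist":[0,0,0],"grip":0}]'

```text
clock: 6.58
ee_pos: [0.6098, -0.1441, -0.0057]
orientation: [-3.138, -0.304, 1.904]
force: [-0.2, -2.0, 1.2]
grip_width: 0.0005
```

```bash
python3 -c "
from h import *
tip();seatside('w5')"
```

```text
tip 0.0009841739677436054 -0.13535111643546666 0.022949532714985288 F -0.861722473037426 -1.7970939091227076 1.164447808172304 [-3.13764851 -0.30375826  1.90366638] 6.5833
neck y from front/back -0.10194440209967234 -0.10054938207647739 x 0.0016126463724932222 3575
```

Request:
carry_out --plan '[{"linear":[-0.3,0.9,0],"twist":[0,0,0],"grip":0},{"linear":[-0.5,1.4,0],"twist":[0,0,0],"grip":0},{"linear":[-0.6,1.9,0],"twist":[0,0,0],"grip":0},{"linear":[-0.6,1.9,0],"twist":[0,0,0],"grip":0}]'

```text
clock: 6.97
ee_pos: [0.6093, -0.1427, -0.0056]
orientation: [-3.138, -0.303, 1.903]
force: [1.0, -4.0, -0.1]
grip_width: 0.0003
```

Request:
carry_out --plan '[{"linear":[-0.3,1,0],"twist":[0,0,0],"grip":0},{"linear":[-0.6,1.8,0],"twist":[0,0,0],"grip":0},{"linear":[-0.6,1.8,0],"twist":[0,0,0],"grip":0},{"linear":[-0.6,1.8,0],"twist":[0,0,0],"grip":0}]'

```text
clock: 7.3
ee_pos: [0.6089, -0.1424, -0.0057]
orientation: [-3.138, -0.301, 1.902]
force: [1.2, -6.8, -0.4]
grip_width: 0.0006
```

```bash
python3 -c "
from h import *
tip();seatside('w6')"
```

```text
tip 0.0006365715501775032 -0.13337541127546376 0.022992966501167635 F -1.0622010169583624 -6.853449265202195 -0.3583278293920874 [-3.13772809 -0.30133411  1.9022509 ] 7.3
neck y from front/back -0.10047053410870797 -0.0989631927153868 x 0.0015183699092384572 3580
```

The seat is home: the camera puts it at y ≈ -99.7 mm, and the push force rose to 7 N with no further travel. I'll back off and go up.

Request:
carry_out --plan '[{"linear":[3,-10,0],"twist":[0,0,0],"grip":0},{"linear":[8,-25,0],"twist":[0,0,0],"grip":0},{"linear":[9,-27,15],"twist":[0,0,0],"grip":0},{"linear":[9,-27,50],"twist":[0,0,0],"grip":0},{"linear":[9,-27,88],"twist":[0,0,0],"grip":0},{"linear":[9,-27,126],"twist":[0,0,0],"grip":0},{"linear":[9,-27,164],"twist":[-0.09,-0.03,0],"grip":0},{"linear":[9,-27,200],"twist":[-0.18,-0.062,0],"grip":0},{"linear":[9,-27,225],"twist":[-0.284,-0.098,0],"grip":0},{"linear":[9,-27,230],"twist":[-0.284,-0.098,0],"grip":0},{"linear":[9,-27,230],"twist":[-0.284,-0.098,0],"grip":0}]'

```text
clock: 8.27
ee_pos: [0.6191, -0.1664, 0.228]
orientation: [3.141, 0.001, 1.907]
force: [0.6, -0.2, -0.1]
grip_width: 0.0006
```

```bash
python3 - <<'E'
from h import *
tip()
s=snap('wrist','w7')
g=np.stack(np.meshgrid(np.arange(180,400),np.arange(0,235)),-1).reshape(-1,2);P=pts(s,g)
f=np.c_[(P[:,:2]-o)@xd,(P[:,:2]-o)@yd,P[:,2]]*1e3
k=(f[:,2]>53)&(f[:,2]<60)&(f[:,1]<-75)&(abs(f[:,0])<25);print('neck',cv2.minEnclosingCircle(f[k][:,:2].astype(np.float32)),k.sum())
for n in('side','top'):
    s=load('top0') if n=='top' else snap(n,n+'7')
    g=np.stack(np.meshgrid(np.arange(560),np.arange(420)),-1).reshape(-1,2);P=pts(s,g);f=np.c_[(P[:,:2]-o)@xd,(P[:,:2]-o)@yd,P[:,2]]*1e3
    k=(f[:,2]>100)&(f[:,2]<215)&(f[:,1]>45)&(f[:,1]<125)&(abs(f[:,0])<20)&(s['p'][g[:,1],g[:,0]].max(1)<60);q=f[k];m=q.mean(0);v=np.linalg.svd(q-m,full_matrices=False)[2][0];print(n,k.sum(),m,v,np.degrees(np.arctan2(v[2],v[1])),q.min(0),q.max(0))
E
```

```text
tip 0.002380548041847466 -0.15042047736418862 0.25803960283850386 F 0.5169611296125712 -0.42514299600166094 -0.11850871157303305 [3.14094376e+00 1.32535136e-03 1.90711682e+00] 8.2667
neck ((1.1670546531677246, -100.06568908691406), 16.964664459228516) 642
side 184 [ -6.66469155  77.35304837 164.71616815] [ 0.00155973 -0.50747412 -0.86166559] -120.49576887625838 [-14.34966553  55.43765926 125.4357041 ] [  1.75220357 100.65507824 199.62489784]
top 102 [ -1.63976618  84.13857305 175.84472013] [-0.00882201 -0.55272748 -0.83331537] -123.55581025482908 [ -9.2530789   59.43239121 137.90418976] [  6.83956726 106.69090901 203.00398691]
```

Seat confirmed home at (1.2, -100.1) mm, with the handle at about 58–60°. Moving to the handle.

Request:
carry_out --plan '[{"linear":[-11,31,0],"twist":[0,0,-0.003],"grip":0},{"linear":[-22,62,0],"twist":[0,0,-0.003],"grip":0},{"linear":[-34,94,0],"twist":[0,0,-0.003],"grip":0},{"linear":[-45,126,0],"twist":[0,0,-0.003],"grip":0},{"linear":[-56,157,-5],"twist":[0,0,-0.003],"grip":0},{"linear":[-64,180,-20],"twist":[0,0,-0.003],"grip":0},{"linear":[-67,188,-45],"twist":[0,0,-0.003],"grip":0},{"linear":[-67,188,-68],"twist":[0,0,-0.003],"grip":0},{"linear":[-67,188,-75],"twist":[0,0,-0.003],"grip":0},{"linear":[-67,188,-75],"twist":[0,0,-0.003],"grip":0}]'

```text
clock: 9.2
ee_pos: [0.5483, 0.0168, 0.1448]
orientation: [-3.13, -0.006, 1.897]
force: [-0.0, -0.7, -0.1]
grip_width: 0.0004
```

```bash
python3 -c "
from h import *
tip();s=snap('side','s8');cv2.imwrite('pics/c8.png',cv2.resize(s['p'][100:320,150:380,::-1],(690,660))[:600])"
```

```text
tip -0.00437742894773375 0.04560951325619478 0.1748314727957356 F -0.28195287992093954 -0.6885776706284955 -0.06850207554166549 [-3.13014954 -0.00586098  1.89696686] 9.2
```

View pics/c8.png

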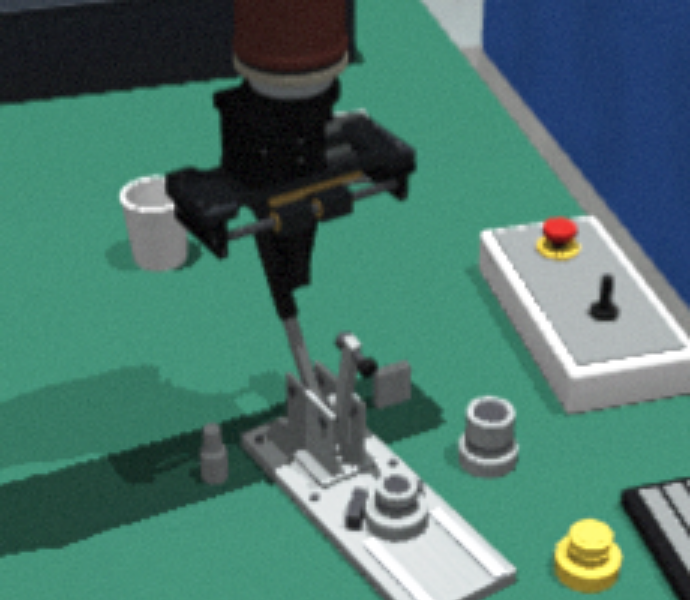

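The side view shows the finger just on the -y side of the black grip (contact area near crop (285,290)), with the arm still upright and the seat in the V. I'll push along the arc, first half.

Request:
carry_out --plan '[{"linear":[-1,15,0],"twist":[0,0,0],"grip":0},{"linear":[-4,25,-2],"twist":[0,0,0],"grip":0},{"linear":[-6.6,31.5,-6],"twist":[0,0,0],"grip":0},{"linear":[-8.8,38,-10],"twist":[0,0,0],"grip":0},{"linear":[-11.3,45,-16],"twist":[0,0,0],"grip":0},{"linear":[-13.6,52,-22],"twist":[0,0,0],"grip":0},{"linear":[-15.7,58,-29.5],"twist":[0,0,0],"grip":0},{"linear":[-17.6,63.4,-37],"twist":[0,0,0],"grip":0},{"linear":[-17.6,63.4,-37],"twist":[0,0,0],"grip":0}]'

```text
clock: 10.0
ee_pos: [0.5318, 0.0815, 0.1092]
orientation: [-3.134, -0.005, 1.898]
force: [2.8, -0.3, 5.1]
grip_width: 0.0003
```

```bash
cat >> h.py <<'E'
def handle(f):
    s=snap('side',f)
    g=np.stack(np.meshgrid(np.arange(200,300),np.arange(100,300)),-1).reshape(-1,2);P=pts(s,g);F=np.c_[(P[:,:2]-o)@xd,(P[:,:2]-o)@yd,P[:,2]]*1e3
    k=(F[:,2]>60)&(F[:,2]<215)&(F[:,1]>75)&(F[:,1]<190)&(abs(F[:,0])<20)&(s['p'][g[:,1],g[:,0]].max(1)<60);q=F[k]
    print('handle pts',k.sum(),'far pts',q[np.argsort(q[:,1])[-5:]].round(0).tolist())
E
python3 -c "
from h import *
tip();handle('s9')"
```

```text
tip 0.0010246584514014487 0.11225242529812514 0.13918347891807234 F 2.543177574098803 -1.1772708384885944 5.118745342470976 [-3.13356301 -0.00495035  1.89812514] 10.0
handle pts 327 far pts [[-7.0, 143.0, 145.0], [-6.0, 143.0, 151.0], [-5.0, 145.0, 153.0], [-11.0, 146.0, 148.0], [-11.0, 146.0, 151.0]]
```

Request:
carry_out --plan '[{"linear":[-0.7,2,-5],"twist":[0,0,0],"grip":0},{"linear":[-1.4,4,-9.5],"twist":[0,0,0],"grip":0},{"linear":[-2.1,6,-14],"twist":[0,0,0],"grip":0},{"linear":[-2.8,8,-18],"twist":[0,0,0],"grip":0},{"linear":[-3.5,10,-22.5],"twist":[0,0,0],"grip":0},{"linear":[-4,11.6,-27],"twist":[0,0,0],"grip":0},{"linear":[-4.5,13,-31.5],"twist":[0,0,0],"grip":0},{"linear":[-4.9,14.2,-36],"twist":[0,0,0],"grip":0},{"linear":[-5.2,15,-41],"twist":[0,0,0],"grip":0},{"linear":[-5.5,16,-45],"twist":[0,0,0],"grip":0},{"linear":[-5.5,16,-47],"twist":[0,0,0],"grip":0},{"linear":[-5.5,16,-47],"twist":[0,0,0],"grip":0}]'

```text
clock: 11.05
ee_pos: [0.5264, 0.0968, 0.063]
orientation: [-3.133, -0.005, 1.898]
force: [-3.3, -0.8, 5.9]
grip_width: 0.0007
```

```bash
python3 -c "
from h import *
tip();handle('s10')"
```

```text
tip 0.000907486223578502 0.12845115407339391 0.09299339795552221 F -3.388001055289193 0.33718618697433866 5.879774252337052 [-3.13283491 -0.00450463  1.89769104] 11.05
handle pts 487 far pts [[-1.0, 164.0, 92.0], [-7.0, 165.0, 94.0], [-10.0, 165.0, 89.0], [-9.0, 167.0, 94.0], [-8.0, 170.0, 89.0]]
```

The handle end is near z = 90 mm, about 5°. I'll lift off and verify.

Request:
carry_out --plan '[{"linear":[0,0,15],"twist":[0,0,0],"grip":0},{"linear":[0,0,45],"twist":[0,0,0],"grip":0},{"linear":[0,0,80],"twist":[0,0,0],"grip":0},{"linear":[0,0,115],"twist":[0,0,0],"grip":0},{"linear":[-8,25,140],"twist":[0,0,0],"grip":0},{"linear":[-20,60,150],"twist":[0,0,0],"grip":0},{"linear":[-30,90,150],"twist":[0,0,0],"grip":0},{"linear":[-30,90,150],"twist":[0,0,0],"grip":0},{"linear":[-30,90,150],"twist":[0,0,0],"grip":0}]'

```text
clock: 11.85
ee_pos: [0.4955, 0.1886, 0.2131]
orientation: [-3.133, -0.005, 1.902]
force: [0.7, -0.9, -0.4]
grip_width: 0.0006
```

```bash
python3 -c "
from h import *
tip();handle('s11');s=load('s11');a=cv2.resize(s['p'][160:340,190:360,::-1],(566,600));cv2.imwrite('pics/c11.png',a)
s=snap('top','t11');a=load('top0')
for n,(z,b) in {'spare':(.055,(288,318,155,182)),'block':(.04,(258,278,176,198)),'plug':(.055,(280,300,240,258)),'cup':(.08,(140,182,228,270))}.items():
  d=cv2.absdiff(s['p'][b[2]:b[3],b[0]:b[1]],a['p'][b[2]:b[3],b[0]:b[1]]);print(n,(d.max(2)>60).mean())
g=np.stack(np.meshgrid(np.arange(325,355) if 0 else np.arange(300,360),np.arange(185,225)),-1).reshape(-1,2)
for q in(a,s):
  P=pts(q,g);F=np.c_[(P[:,:2]-o)@xd,(P[:,:2]-o)@yd,P[:,2]]*1e3;k=(F[:,2]>29)&(F[:,2]<60)&(F[:,1]<-75)&(abs(F[:,0])<28);print(cv2.minEnclosingCircle(F[k][:,:2].astype(np.float32)),k.sum())
"
```

```text
tip 0.0017437196592743759 0.22532726410683915 0.24309570172373282 F 0.3929516810261419 -1.1001704108357109 -0.4444600583525948 [-3.13316645 -0.00457622  1.90155522] 11.85
handle pts 131 far pts [[-2.0, 162.0, 94.0], [-11.0, 165.0, 89.0], [-10.0, 166.0, 92.0], [-8.0, 170.0, 78.0], [-7.0, 170.0, 91.0]]
spare 0.0
block 0.0
plug 0.0
cup 0.8713151927437641
((-2.7905728816986084, -122.39745330810547), 51.92010498046875) 239
((-0.04236292839050293, -92.14364624023438), 31.223716735839844) 183
```

View pics/c11.png

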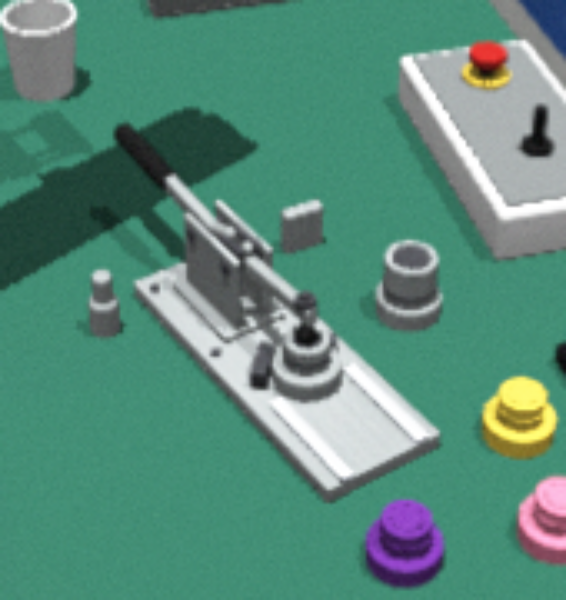

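The handle lies level, the arm is down, and the pad sits on the seat at crop (308,335). The bystanders look unmoved, and the cup is still at side pixel (202,174). I'll make a last comparison of the seat before and after clamping, then hand in.

```bash
python3 -c "
from h import *
a,b=[cv2.cvtColor(load(f)['p'],cv2.COLOR_RGB2GRAY).astype(np.float32)[262:284,268:300] for f in('side7','s11')]
print(cv2.phaseCorrelate(a,b,cv2.createHanningWindow((32,22),cv2.CV_32F)), np.median(abs(a-b)))
P=load('s11');g=np.stack(np.meshgrid(np.arange(260,305),np.arange(245,285)),-1).reshape(-1,2)
for f in('side7','s11'):
  P=pts(load(f),g);F=np.c_[(P[:,:2]-o)@xd,(P[:,:2]-o)@yd,P[:,2]]*1e3;k=(F[:,2]>24)&(F[:,2]<40)&(F[:,1]<-100)&(abs(F[:,0])<28);print(f,k.sum(),np.sort(F[k][:,1])[:5].mean()+26)
print(telemetry.state()['force'])
"
```

```text
((0.16631484323612078, 0.24763094196239877), 0.9973179306834936) 73.0
side7 136 -98.88787775678225
s11 139 -99.15023466594599
[ 0.90508363 -0.75217249 -0.25012708]
```

Seat unchanged (about -99 mm before and after, within 0.3 mm). Handing in.

```bash
python3 -c "
from h import *
print(order.sign_off())"
```

```text
the job is handed in; nothing more can be done
None
```

The seat is home in the V stop, the clamp is locked with its pad on the seat, and I handed the job in at about 12 s of the 51 s allowed. No verdict was reported.

**What I did:** I pushed the seat about 51 mm along the channel, low on the flange, with closed fingertips. The push force rose to about 7 N with no further travel. I then pushed the handle along its arc from about 58° to about 5° above level and lifted clear.

**Last checks:**
- **Seat:** before clamping, the wrist camera put it at (1.2, -100.1) mm in the fixture frame, where home is (0, -100). The side camera read -98.9 mm in y before clamping and -99.2 mm after.
- **Clamp:** the side picture shows the handle almost level, its far end near z = 90 mm, and the pad sitting on the seat. I could not measure the handle's joint angle or the pad's force directly.
- **Bystanders:** the spare seat, gauge block and plug gauge show no change from above. The cup's check from above disagreed, probably because the arm or its shadow covered it, but the side view shows it unmoved. I did not check the screwdriver and caliper at the end, though the arm did not go near them after the approach.

**What went wrong:**
- **Fingertip offset:** the real fingertips end about 30 mm above the reported TCP. My first approach therefore came to rest on the seat's rim with about 6 N. The seat did not move, and I backed off and corrected for the offset.
- **Poor final checks:** an enclosing-circle fit of the seat from above was spoiled by other points. An image comparison before and after clamping was unreliable because the brightness had changed. I ignored both.

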